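# Show the underside of the vinegar cruet to the inspection camera

### The job

For the kitchen inventory, first clear the camera: take the spice jar that was left on the camera's foot plate and stand it upright in the open spice drawer. Then lift the amber vinegar cruet out of the lime-green caddy and hold it in the air in front of the camera with its underside squarely facing the lens, centred on the lens and about 10 cm from it; finish there, holding it steady, and do not put it down. Do not knock the camera or disturb the oil cruet, the pepper pot or the mug.

Things in the scene. Friction and masses are not known exactly. Their poses are not given: they have to be found in the camera images.
- jar: The spice jar: an upright cylinder, 41 mm in diameter, 72 mm tall, terracotta-red with a black lid (top 22 mm), about 0.1 kg. At the start it stands on the camera's black foot plate (plate top 8 mm above the work surface), on the robot's side of the camera head and clear of it. Origin: centre of its underside; z up its axis.
- drawer_origin (a point): Centre of the underside of the open drawer. x points into the cabinet (the drawer pulls out to -x), z up. Inside: 155 mm along x, 198 mm along y, centred here; floor 6 mm above this point, side walls to 82 mm, front panel to 92 mm. Only the part from x = -0.078 to (spice_drawer0 - 0.098) m is open to the sky; the rest is under the cabinet's top.
- spice_drawer0 (a joint): How far the drawer is pulled out, in m (0 shut, at most 0.134; 0.10 to 0.13 at the start). It slides with light friction.
- spice: The white cabinet of the spice drawer, fixed: 200 mm deep, 240 mm wide, 120 mm high; the drawer's front has a black bar handle standing out 40 mm. Origin: centre of its underside on the work surface; its front faces its own -x. The drawer's floor is 22 mm above the work surface.
- vinegar: The vinegar cruet: amber glass, round body 52 mm in diameter up to 62 mm, tapering to a 22 mm neck (92 to 112 mm), topped by a fixed green square stopper, 24 x 24 mm, from 116 to 152 mm up, its sides parallel to the body's x and y. About 0.2 kg. Origin: centre of its underside; z up through the stopper. It stands in one of the caddy's two large pockets with 3 mm play all round.
- oil: The oil cruet, leave alone: the same bottle and green stopper as the vinegar cruet, but of clear colourless glass; it stands in the other large pocket, 110 mm from the vinegar cruet. Origin: centre of its underside.
- caddy: Lime-green caddy, fixed, 150 mm (x) by 190 mm (y), floor 6 mm thick. Origin: centre of its underside. Two large pockets at x = +30, y = +55 and -55 mm (58 mm square, walls 36 mm above the work surface) hold the cruets; two small ones (46 mm square) at x = -43, y = +50 and -50 mm, walls to 28 mm. A carrying post at the origin is 120 mm tall.
- pepper: Pepper pot in a small pocket of the caddy, leave alone: glass with green lid, 42 mm in diameter, 65 mm tall. Origin: centre of its underside.
- lens (a point): Centre of the camera's lens: black disc in a green ring (42 mm) on the white camera head (50 x 58 x 36 mm), 30 mm from the hinge, which is 50 mm above the work surface. z points out of the lens along its line of sight, obliquely up and back to the robot's side; y is level. The cruet's underside belongs 0.10 m out along this z, with the cruet's own z along it.
- cam_head (a joint): Tilt of the camera head in rad: the angle between the lens's line of sight and straight up, leaning to the stand's -x (towards the robot); 0.40 to 0.66 at the start. The hinge is stiff; leave it as it is.
- camstand: The camera's stand, fixed: black foot plate 190 x 100 x 8 mm reaching from x = -145 mm to +45 mm, with two metal cheeks 64 mm tall at the hinge. Origin: on the work surface below the hinge; -x is the direction the camera looks.
- mug: White mug standing on the work surface between the robot and the work, leave alone: 76 mm in diameter, 85 mm tall, handle to its +y. Origin: centre of its underside.

How it is judged:
By the outcome, as a careful person would: the job done as asked, in the order asked, and still so for the second after the job is handed in, while the arm keeps its last pose, push and grip.
It also fails if it takes over 58 s, if anything falls off the work surface, if the arm or the gripper's body presses on something with over 40 N, if the wrist force passes 120 N, or if a joint passes its speed limit or range.

### The arm

A 7-joint arm with a two-finger parallel gripper is mounted at the origin on the work surface. World frame = base frame: x ahead of the robot, y to its left, z up, the work surface at z = 0. Lengths are in m, angles in rad, forces in N, time in s.
With the tool pointing down it reaches from about 0.35 to 0.9 m from the base axis. Payload 7.2 kg.
Tool frame: the origin (TCP) lies midway between the tips of the shut fingers; the grasp point (between the pads) lies 19 mm behind it; y points along the fingers, z is the direction in which the jaws open and shut, and the axes are right-handed (so a half turn about y gives the same grasp; the last joint's range is limited). The gripper opens to 88 mm and grips with 3 to 60 N. Pads are 20 mm wide; open, the fingers measure 115 mm over their backs; the gripper's body (75 mm by 178 mm) begins 61 mm behind the grasp point.
Start: joints at [1.148, 0.411, -0.013, 1.596, 0.006, 1.134, -0.082], TCP at [0.217, -0.586, 0.223] pointing down, gripper open.
Joint ranges: [-2.95, 2.95], [-0.29, 1.99], [-1.47, 1.44], [0.14, 2.54], [-1.03, 4.17], [0.13, 1.85], [-2.86, 2.86]. Speed limits (rad/s): [2.39, 2.39, 3.01, 3.01, 3.14, 3.14, 3.14].

### API

Orientations are given as a 3x3 rotation matrix whose columns are the frame's x, y, z axes.
In Python, from workcell import get_state, eyes, sign_off, spotter gives the robot as it stands. The module is installed in compiled form; this text tells all that it offers.
- The arm moves only by the tool step_arm, never from a script. Its argument "motion" is a list of rows, each an object with "linear": the shift along the tool's x, y, z in cm, a list of three; "turn": the turn, a rotation vector about the tool's x, y, z in degrees, a list of three; "jaw": the opening, from 0 (shut) to 1 (fully open). In form: [{"linear": [x, y, z], "turn": [rx, ry, rz], "jaw": jaw}, ...]. A call has 1 to 12 rows; each row is the pose to reach, as a shift and turn from the pose commanded when the call began, along the tool's axes at that moment; what a row does not reach only later rows make up. A row lasts 1/10 s, in which the tool goes at most 50 mm and 8.59 degrees, less where a joint would pass 70% of its speed; a pose out of reach is approached as far as the arm can. A call with a gripper value outside its range is refused whole. The fingers move at their own pace and stop on an object; the grip force is fixed at half the most. Time passes only in rows, so rows that repeat a pose let the fingers close. It gives the time, the measured TCP pose, the force and the opening at its end, in the units of the state.
- get_state(): the state, without advancing time (a new reading comes with each control period).
- eyes.camera(name): name is "scene" or "side" or "wrist"; returns the picture (480x640x3 uint8, blue, green, red); there is no depth.
- eyes.get_calibration(name): a dict with "K" (3x3 intrinsics, pixels), "dist" ([k1, k2, p1, p2, k3] as OpenCV has them; the pictures are not rectified), "world_from_camera" (4x4, takes a point from camera to world coordinates). Camera axes: x right, y up, looking along -z (the intrinsics and any distortion apply to the point x, -y, -z); pixel columns grow to the right and rows downward; lengths in m; the calibration is good to about 2 mm. A picture is of the moment at which its call begins: read the wrist's pose just before it. get_calibration takes no time and is no camera call; for the wrist camera it gives the pose at the moment of the call.
- sign_off(): hands the job in, once; it reports no verdict.
Trained networks look in the newest picture that a camera, given by its name, has taken for a name from the list of things; names that differ only in an ending like _2 or _b are one class to them, and where a whole thing is asked for, a point or a joint stands for the part that bears it (a point fixed in the world has none). Each returns a list of dicts, best first, with "conf" (0 to 1); they miss things now and then, are a little off and sometimes report something else, mostly with a low value. They report only what shows in the picture. A call takes as long as a camera call.
- spotter.boxes_of(camera, name): "bbox" ([left, top, right, bottom] in pixels, round what is visible of it).
The state is a dict: "time": time; "joint_positions": joint angles; "joint_velocities": joint speeds; "joint_torque": joint torques, N m; "tcp_pos": TCP position; "orientation": TCP orientation; "force": force on the tool from outside, world axes, zero at the start; "ft_torque": the same for the moment, N m; "opening": finger opening in m.
Only numpy, scipy, OpenCV 4.12 (cv2) and the standard library are available. Lean on these libraries where they do the work, as an engineer would, in place of code of your own. Each camera call takes 0.05 s, during which the arm holds its last target. There are 200 camera calls.

## Working session

There is one attempt and no reset: what is moved stays moved. The work goes in short steps, Python scripts to look and compute and a tool call to move; the robot and the scene stay as the last step left them, time stands still between calls to the robot, and variables do not carry over. Pictures are saved under pics/ and viewed, about 8 in all and at most 12, crops included, and the job is handed in when it is done.

Besides the shell and the picture viewer there is one more tool, called after "Request:" by a JSON object that holds its "method" and its "body". step_arm: Moves the arm, as the interface text tells. Its arguments: {"type":"object","properties":{"motion":{"type":"array"}},"required":["motion"]}

```bash
ls; mkdir -p pics; cat > h.py <<'E'
import numpy as np, cv2
from workcell import get_state, eyes, sign_off, spotter
np.set_printoptions(precision=4,suppress=True)
def ray(cal,uv):
    p=cv2.undistortPoints(np.array([[uv]],float),np.array(cal["K"]),np.array(cal["dist"]))[0,0]
    T=np.array(cal["world_from_camera"]); d=T[:3,:3]@np.array([p[0],-p[1],-1]); return T[:3,3],d/np.linalg.norm(d)
def proj(cal,P):
    T=np.linalg.inv(np.array(cal["world_from_camera"])); P=np.atleast_2d(P)
    c=P@T[:3,:3].T+T[:3,3]; c=c*[1,-1,-1]
    return cv2.projectPoints(c,np.zeros(3),np.zeros(3),np.array(cal["K"]),np.array(cal["dist"]))[0][:,0]
def atz(cal,uv,z):
    o,d=ray(cal,uv); return o+d*(z-o[2])/d[2]
def tri(pairs):
    A=np.zeros((3,3));b=np.zeros(3)
    for cal,uv in pairs:
        o,d=ray(cal,uv); M=np.eye(3)-np.outer(d,d); A+=M; b+=M@o
    return np.linalg.solve(A,b)
def Tool():
    s=get_state(); return np.array(s["tcp_pos"]),np.array(s["orientation"]),s
E
python3 - <<'E'
from h import *
p,R,s=Tool(); print(s)
for n in ["scene","side"]:
    im=eyes.camera(n); cv2.imwrite(f"pics/{n}0.png",im); cal=eyes.get_calibration(n); print(n,np.array(cal["K"]).diagonal(),cal["dist"],np.array(cal["world_from_camera"]))
    for t in ["jar","drawer_origin","spice","vinegar","oil","caddy","pepper","lens","camstand","mug"]:
        print(t,[(np.round(b["bbox"]).tolist(),round(b["conf"],2)) for b in spotter.boxes_of(n,t)[:2]])
E
```

```text
pics
{'time': 0.0, 'joint_positions': array([ 1.1478,  0.4119, -0.0127,  1.5971,  0.0056,  1.1343, -0.0822]), 'joint_velocities': array([ 0.0006, -0.0004,  0.0014,  0.0009, -0.0004,  0.    ,  0.0008]), 'joint_torque': array([  0.0001, -58.7951,   0.6411, -29.107 ,  -0.054 ,   0.0183,
         0.0001]), 'tcp_pos': array([ 0.2169, -0.5856,  0.2218]), 'orientation': array([[-0.9377, -0.0006,  0.3475],
       [-0.3475,  0.0015, -0.9377],
       [ 0.0001, -1.    , -0.0016]]), 'force': array([-0.2066,  0.2418, -0.1368]), 'ft_torque': array([-0.0381,  0.0236,  0.0105]), 'opening': 0.08749003668568628}
scene [510.2043 510.2043   1.    ] [-0.1372  0.      0.      0.      0.    ] [[ 0.6979 -0.5413  0.4689  1.0698]
 [ 0.7159  0.5447 -0.4367 -0.4398]
 [-0.019   0.6405  0.7677  0.8717]
 [ 0.      0.      0.      1.    ]]
jar [([356.0, 251.0, 392.0, 285.0], 0.73), ([212.0, 194.0, 268.0, 243.0], 0.7)]
drawer_origin [([348.0, 136.0, 449.0, 236.0], 0.95)]
spice [([349.0, 116.0, 528.0, 241.0], 0.66)]
vinegar [([227.0, 270.0, 258.0, 331.0], 0.65)]
oil [([182.0, 312.0, 222.0, 374.0], 0.9)]
caddy [([157.
[... 298 characters left out ...]
    0.      0.      0.    ] [[-0.7316  0.4197 -0.5373 -0.2044]
 [-0.6816 -0.4347  0.5885  0.8542]
 [ 0.0135  0.7968  0.6041  0.9402]
 [ 0.      0.      0.      1.    ]]
jar [([307.0, 232.0, 324.0, 268.0], 0.65)]
drawer_origin [([200.0, 244.0, 294.0, 350.0], 0.59)]
spice [([115.0, 244.0, 294.0, 381.0], 0.6)]
vinegar [([360.0, 173.0, 385.0, 223.0], 0.65), ([382.0, 156.0, 401.0, 201.0], 0.54)]
oil [([381.0, 156.0, 401.0, 203.0], 0.59)]
caddy [([348.0, 183.0, 434.0, 248.0], 0.84)]
pepper [([388.0, 211.0, 408.0, 235.0], 0.73)]
lens [([262.0, 218.0, 290.0, 250.0], 0.78)]
camstand [([262.0, 224.0, 334.0, 280.0], 0.58)]
mug [([379.0, 242.0, 423.0, 298.0], 0.72), ([382.0, 159.0, 400.0, 204.0], 0.64)]
```

```bash
python3 - <<'E'
import cv2
a=cv2.imread("pics/scene0.png")[105:400,150:540]; cv2.imwrite("pics/s1.png",cv2.resize(a,None,fx=2,fy=2,interpolation=2))
a=cv2.imread("pics/side0.png")[140:390,110:440]; cv2.imwrite("pics/s2.png",cv2.resize(a,None,fx=2.4,fy=2.4,interpolation=2))
E
```

```text
(no output)
```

View pics/s1.png

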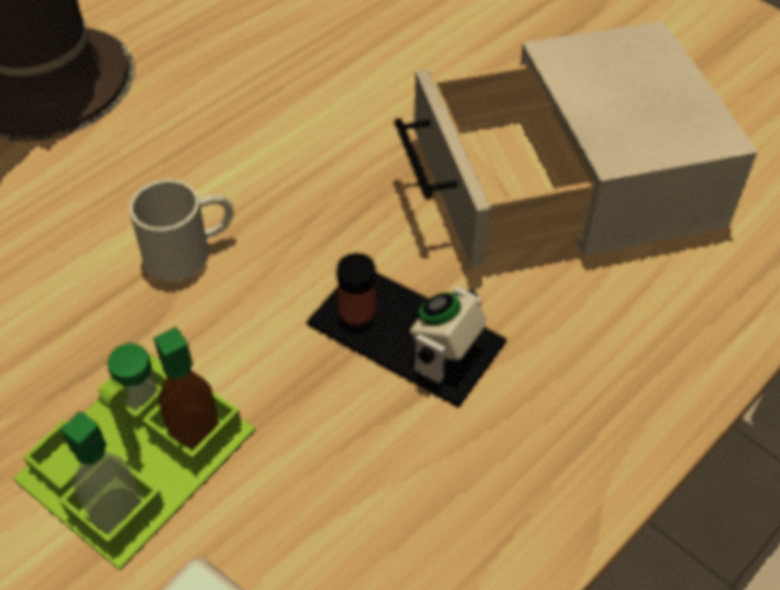

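View pics/s2.png

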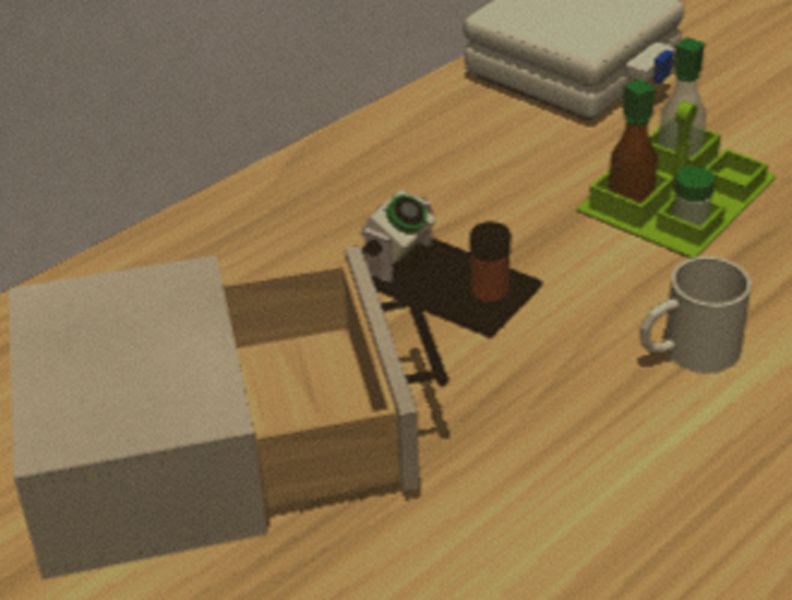

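```bash
cat > fit.py <<'E'
from h import *
from scipy.optimize import least_squares
cals={n:eyes.get_calibration(n) for n in("scene","side")}
S=lambda x,y:("scene",(150+x/2,105+y/2)); D=lambda x,y:("side",(110+x/2.4,140+y/2.4))
def fit(obs,x0,f=lambda q,P:P):
    def res(q):
        c,s=np.cos(q[2]),np.sin(q[2]); r=[]
        for (n,uv),P in obs:
            P=f(q,np.array(P,float)); W=[q[0]+c*P[0]-s*P[1],q[1]+s*P[0]+c*P[1],P[2]]
            r.append(proj(cals[n],W)[0]-uv)
        return np.ravel(r)
    o=least_squares(res,x0,loss="soft_l1"); print(o.x,"res",np.round(res(o.x),1)); return o.x
E
python3 - <<'E'
from fit import *
z=.008
print("camstand");fit([(S(308,322),(-.145,-.05,z)),(S(505,341),(.045,.05,z)),(S(459,404),(.045,-.05,z)),(D(542,283),(-.145,-.05,z)),(D(491,335),(-.145,.05,z))],[.6,-.1,0])
z=.003;a,b=.075,.095
print("caddy");fit([(S(15,478),(-a,-b,z)),(S(121,568),(a,-b,z)),(S(254,430),(a,b,z)),(D(578,211),(a,b,z)),(D(694,254),(-a,b,z)),(D(774,177),(-a,-b,z))],[.6,-.4,0])
z=.12;a,b=.1,.12
print("spice");fit([(S(523,45),(-a,b,z)),(S(664,25),(a,b,z)),(S(755,153),(a,-b,z)),(S(604,180),(-a,-b,z)),(D(12,290),(a,-b,z)),(D(218,258),(-a,-b,z)),(D(252,433),(-a,b,z)),(D(17,475),(a,b,z))],[.6,.2,0])
# drawer front top corners
for t in [S(418,75),S(488,207),D(347,250),D(412,412)]: print(atz(cals[t[0]],t[1],.108))
print("jar top",tri([S(357,263),D(490,233)][0:0] or [(cals[n],uv) for n,uv in (S(357,268),D(490,238))]))
print("jar base",[atz(cals[n],uv,.008) for n,uv in (S(357,325),D(490,300))])
print("lens",tri([(cals[n],uv) for n,uv in (S(439,305),D(408,210))]))
print("vin stop top",tri([(cals[n],uv) for n,uv in (S(170,336),D(639,88))]))
print("mug top",tri([(cals[n],uv) for n,uv in (S(166,204),D(710,279))]))
print("pepper top",tri([(cals[n],uv) for n,uv in (S(130,357),D(695,178))]))
print("oil top",tri([(cals[n],uv) for n,uv in (S(80,424),D(690,46))]))
E
```

```text
camstand
[0.6881 0.0475 0.1937] res [-1.9 -0.9  1.1 -1.8 -0.5  0.4 -0.1 -1.5 -0.6 -0.8]
caddy
[ 0.5549 -0.2554  0.1412] res [-1.1  0.4 -0.4  0.3  0.9 -1.7 -1.5 -0.6 -0.1  1.9  0.3 -0.5]
spice
[0.6516 0.3988 1.0273] res [-3.2 -1.   2.6 -2.3  4.  -0.9 -5.4  0.9 -5.5 -1.   2.2 -2.3  3.5 -1.2
 -6.9  1.1]
[0.4451 0.2597 0.108 ]
[0.6417 0.1555 0.108 ]
[0.6354 0.1595 0.108 ]
[0.4343 0.2688 0.108 ]
jar top [0.583  0.0213 0.0745]
jar base [array([0.5997, 0.0057, 0.008 ]), array([0.5709, 0.0314, 0.008 ])]
lens [0.6751 0.045  0.0748]
vin stop top [ 0.5738 -0.1953  0.1573]
mug top [ 0.3792 -0.0662  0.0848]
pepper top [ 0.5039 -0.2097  0.0695]
oil top [ 0.5909 -0.3047  0.1559]
```

```bash
python3 - <<'E'
from fit import *
q=[S(523,45),S(664,25),S(755,153),S(604,180)];r=[D(252,433),D(17,475),D(12,290),D(218,258)]
for a,b in zip(q,r): print(tri([(cals[n],uv) for n,uv in (a,b)]), atz(cals[a[0]],a[1],.12),atz(cals[b[0]],b[1],.12))
for a,b in [(S(418,75),D(412,412)),(S(488,207),D(347,250))]: print("panel",tri([(cals[n],uv) for n,uv in (a,b)]))
E
```

```text
[0.5025 0.3805 0.1171] [0.5049 0.3778 0.12  ] [0.4995 0.3819 0.12  ]
[0.5988 0.5357 0.1169] [0.6014 0.5337 0.12  ] [0.594  0.5361 0.12  ]
[0.7996 0.4151 0.1171] [0.8012 0.4133 0.12  ] [0.7945 0.4161 0.12  ]
[0.7058 0.2599 0.1178] [0.709  0.2614 0.12  ] [0.6994 0.2597 0.12  ]
panel [0.4396 0.2649 0.1018]
panel [0.6393 0.1573 0.1048]
```

```bash
cat >> h.py <<'E'
from scipy.spatial.transform import Rotation as Ro
def down(yaw_z): # tool pointing down, z axis heading yaw_z in world
    z=np.array([np.cos(yaw_z),np.sin(yaw_z),0]); y=np.array([0,0,-1.]); return np.c_[np.cross(y,z),y,z]
def cmd(pos,R1,p=None,R=None):
    p0,R0,s=Tool(); p=p0 if p is None else p; R=R0 if R is None else R
    r=np.degrees(Ro.from_matrix(R.T@R1).as_rotvec()); l=R.T@(np.array(pos)-p)*100
    print("linear",l.round(2),"turn",r.round(2),"rows>=",int(np.ceil(max(np.linalg.norm(l)/5,np.linalg.norm(r)/8.59))))
E
python3 - <<'E'
from h import *
cmd([.584,.019,.25],down(.1937-np.pi/2))
E
```

```text
linear [-55.42  -2.74 -43.99] turn [-0.01  9.23  0.  ] rows>= 15
```

Request:
{"method": "step_arm", "body": {"motion": [{"linear": [-55.4,-2.7,-44.0],"turn": [0,9.2,0],"jaw": 1},{"linear": [-55.4,-2.7,-44.0],"turn": [0,9.2,0],"jaw": 1},{"linear": [-55.4,-2.7,-44.0],"turn": [0,9.2,0],"jaw": 1},{"linear": [-55.4,-2.7,-44.0],"turn": [0,9.2,0],"jaw": 1},{"linear": [-55.4,-2.7,-44.0],"turn": [0,9.2,0],"jaw": 1},{"linear": [-55.4,-2.7,-44.0],"turn": [0,9.2,0],"jaw": 1},{"linear": [-55.4,-2.7,-44.0],"turn": [0,9.2,0],"jaw": 1},{"linear": [-55.4,-2.7,-44.0],"turn": [0,9.2,0],"jaw": 1},{"linear": [-55.4,-2.7,-44.0],"turn": [0,9.2,0],"jaw": 1},{"linear": [-55.4,-2.7,-44.0],"turn": [0,9.2,0],"jaw": 1},{"linear": [-55.4,-2.7,-44.0],"turn": [0,9.2,0],"jaw": 1},{"linear": [-55.4,-2.7,-44.0],"turn": [0,9.2,0],"jaw": 1}]}}

```text
time: 2.3
tcp_pos: [0.5286, -0.0716, 0.246]
orientation: [[-0.981, 0.001, 0.193], [-0.193, -0.0, -0.981], [-0.001, -1.0, 0.0]]
force: [0.7, 0.5, 0.5]
opening: 0.0878
```

```bash
python3 - <<'E'
from h import *
cal=eyes.get_calibration("wrist");im=eyes.camera("wrist");cv2.imwrite("pics/w1.png",im)
print([(b["bbox"],b["conf"]) for b in spotter.boxes_of("wrist","jar")][:2],[(b["bbox"],b["conf"]) for b in spotter.boxes_of("wrist","lens")][:2])
print(np.array(cal["world_from_camera"]),proj(cal,[.584,.019,.08]),Tool()[0])
cmd([.584,.019,.25],down(.1937-np.pi/2))
E
```

```text
[([196.9, 107.7, 258.2, 161.0], 0.8), ([175.7, 0.0, 258.1, 36.6], 0.69)] [([171.5, 0.0, 254.6, 39.3], 0.82)]
[[ 0.1928  0.9523  0.2367  0.5938]
 [-0.9812  0.1869  0.0476 -0.0576]
 [ 0.0011 -0.2414  0.9704  0.4088]
 [ 0.      0.      0.      1.    ]] [[223.4617 136.7411]] [ 0.529  -0.0695  0.2455]
linear [-7.15 -0.43 -7.57] turn [ 0.07  0.4  -0.05] rows>= 3
```

View pics/w1.png

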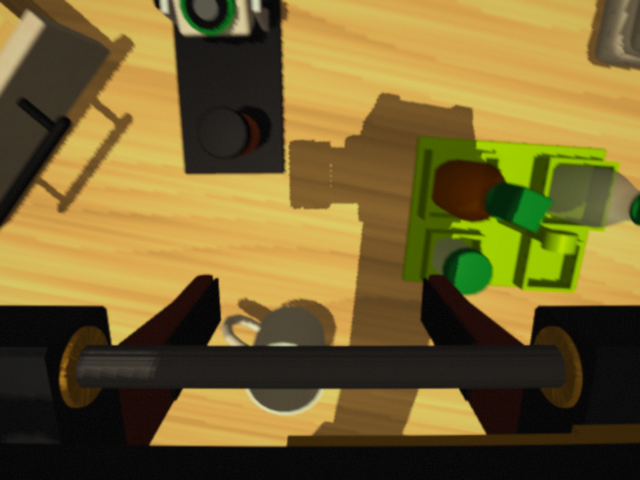

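```bash
python3 - <<'E'
from h import *
cal=eyes.get_calibration("wrist")
print(atz(cal,(223.5,132.5),.08), "plate corners",[atz(cal,u,.008) for u in ((187,173),(284,172))])
c=np.array([np.sum(0)]) if 0 else None
P=atz(cal,(223.5,132.5),.08)
cmd([P[0],P[1],.16],down(.1937-np.pi/2)); cmd([P[0],P[1],.046],down(.1937-np.pi/2))
E
```

```text
[0.587  0.0221 0.08  ] plate corners [array([0.5397, 0.0692, 0.008 ]), array([ 0.5598, -0.0253,  0.008 ])]
linear [-7.5   8.57 -7.81] turn [ 0.07  0.4  -0.05] rows>= 3
linear [-7.49 19.97 -7.79] turn [ 0.07  0.4  -0.05] rows>= 5
```

Request:
{"method": "step_arm", "body": {"motion": [{"linear": [-3.7,0,-4],"turn": [0,0.4,0],"jaw": 1},{"linear": [-7.4,3,-7.8],"turn": [0,0.4,0],"jaw": 1},{"linear": [-7.4,7,-7.8],"turn": [0,0.4,0],"jaw": 1},{"linear": [-7.4,8.5,-7.8],"turn": [0,0.4,0],"jaw": 1},{"linear": [-7.4,8.5,-7.8],"turn": [0,0.4,0],"jaw": 1},{"linear": [-7.4,8.5,-7.8],"turn": [0,0.4,0],"jaw": 1},{"linear": [-7.4,8.5,-7.8],"turn": [0,0.4,0],"jaw": 1}]}}

```text
time: 3.15
tcp_pos: [0.5862, 0.0164, 0.1622]
orientation: [[-0.983, 0.003, 0.184], [-0.184, -0.0, -0.983], [-0.002, -1.0, 0.001]]
force: [0.5, 0.0, -0.4]
opening: 0.0877
```

```bash
python3 - <<'E'
from h import *
print(Tool()[0]);cmd([.586,.0215,.044],down(.1937-np.pi/2))
E
```

```text
[0.5862 0.0164 0.1622]
linear [-0.05 11.82 -0.52] turn [-0.05 -0.47 -0.14] rows>= 3
```

Request:
{"method": "step_arm", "body": {"motion": [{"linear": [-0.1,3,-0.5],"turn": [0,0,0],"jaw": 1},{"linear": [-0.1,6,-0.5],"turn": [0,0,0],"jaw": 1},{"linear": [-0.1,9,-0.5],"turn": [0,0,0],"jaw": 1},{"linear": [-0.1,11,-0.5],"turn": [0,0,0],"jaw": 1},{"linear": [-0.1,11.8,-0.5],"turn": [0,0,0],"jaw": 1},{"linear": [-0.1,11.8,-0.5],"turn": [0,0,0],"jaw": 1},{"linear": [-0.1,11.8,-0.5],"turn": [0,0,0],"jaw": 1},{"linear": [-0.1,11.8,-0.5],"turn": [0,0,0],"jaw": 0},{"linear": [-0.1,11.8,-0.5],"turn": [0,0,0],"jaw": 0},{"linear": [-0.1,11.8,-0.5],"turn": [0,0,0],"jaw": 0},{"linear": [-0.1,11.8,-0.5],"turn": [0,0,0],"jaw": 0},{"linear": [-0.1,11.8,-0.5],"turn": [0,0,0],"jaw": 0}]}}

```text
time: 4.35
tcp_pos: [0.5855, 0.0226, 0.0426]
orientation: [[-0.983, 0.0, 0.186], [-0.186, -0.0, -0.983], [-0.0, -1.0, 0.0]]
force: [-0.2, -0.7, -1.4]
opening: 0.0511
```

Request:
{"method": "step_arm", "body": {"motion": [{"linear": [0,0,0],"turn": [0,0,0],"jaw": 0},{"linear": [0,0,0],"turn": [0,0,0],"jaw": 0},{"linear": [0,0,0],"turn": [0,0,0],"jaw": 0},{"linear": [0,0,0],"turn": [0,0,0],"jaw": 0}]}}

```text
time: 4.75
tcp_pos: [0.5855, 0.0224, 0.0425]
orientation: [[-0.983, 0.0, 0.186], [-0.186, -0.0, -0.983], [0.0, -1.0, 0.0]]
force: [-0.1, -0.2, 0.7]
opening: 0.0406
```

```bash
python3 - <<'E'
from h import *
R=down(1.035-np.pi/2);cmd([.575,.2705,.20],R); cmd([.575,.2705,.06],R)
E
```

```text
linear [ -3.58 -15.75 -24.57] turn [ -0.01 -48.58   0.01] rows>= 6
linear [ -3.59  -1.75 -24.57] turn [ -0.01 -48.58   0.01] rows>= 6
```

Request:
{"method": "step_arm", "body": {"motion": [{"linear": [0,-4,0],"turn": [0,0,0],"jaw": 0},{"linear": [0,-8,0],"turn": [0,0,0],"jaw": 0},{"linear": [0,-12,0],"turn": [0,0,0],"jaw": 0},{"linear": [0,-15.7,0],"turn": [0,0,0],"jaw": 0},{"linear": [-0.5,-15.7,-3],"turn": [0,-6,0],"jaw": 0},{"linear": [-1,-15.7,-7],"turn": [0,-13,0],"jaw": 0},{"linear": [-1.6,-15.7,-11],"turn": [0,-21,0],"jaw": 0},{"linear": [-2.2,-15.7,-15],"turn": [0,-29,0],"jaw": 0},{"linear": [-2.8,-15.7,-19],"turn": [0,-37,0],"jaw": 0},{"linear": [-3.3,-15.7,-22.5],"turn": [0,-44,0],"jaw": 0},{"linear": [-3.6,-15.7,-24.6],"turn": [0,-48.6,0],"jaw": 0},{"linear": [-3.6,-15.7,-24.6],"turn": [0,-48.6,0],"jaw": 0}]}}

```text
time: 5.95
tcp_pos: [0.5731, 0.2756, 0.1991]
orientation: [[-0.503, -0.002, 0.864], [-0.864, 0.003, -0.503], [-0.001, -1.0, -0.003]]
force: [-0.2, -0.2, -1.0]
opening: 0.0404
```

Request:
{"method": "step_arm", "body": {"motion": [{"linear": [0,0,0],"turn": [0,0,0],"jaw": 0},{"linear": [0,0,0],"turn": [0,0,0],"jaw": 0}]}}

```text
time: 6.15
tcp_pos: [0.5754, 0.2693, 0.1992]
orientation: [[-0.513, -0.0, 0.859], [-0.859, -0.001, -0.513], [0.001, -1.0, 0.0]]
force: [0.4, -0.9, -1.1]
opening: 0.0404
```

```bash
python3 - <<'E'
from h import *
cal=eyes.get_calibration("wrist");im=eyes.camera("wrist");c2=eyes.get_calibration("scene");im2=eyes.camera("scene")
cv2.imwrite("pics/w2.png",np.hstack([cv2.resize(im,(400,300)),cv2.resize(im2[100:300,270:537],(400,300))]))
print(Tool()[2]["force"],Tool()[0]); np.save("w2cal.npy",cal,allow_pickle=True)
R=down(1.035-np.pi/2);cmd([.575,.2705,.20],R)
E
```

```text
[-0.2604 -0.4887 -1.2998] [0.5755 0.2694 0.1994]
linear [-0.07 -0.06 -0.1 ] turn [-0.03 -0.13  0.04] rows>= 1
```

View pics/w2.png

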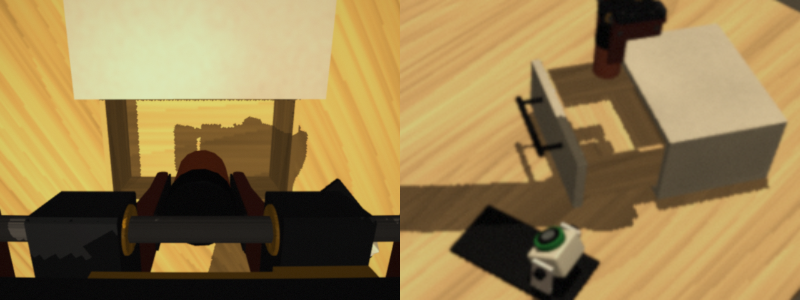

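```bash
python3 - <<'E'
from h import *
cal=np.load("w2cal.npy",allow_pickle=True).item()
A,B=[atz(cal,np.array(u)*1.6,.12) for u in ((74,99.5),(327,98.5))]; print(A,B,np.linalg.norm(A-B))
d=(A-B)[:2];d/=np.linalg.norm(d); n=np.array([d[1],-d[0]]); print("yaw",np.arctan2(n[1],n[0]), "tcp to front",n@(A[:2]-Tool()[0][:2]), "tcp y from mid", d@(Tool()[0][:2]-(A+B)[:2]/2))
L,Rr=[atz(cal,np.array(u)*1.6,.098) for u in ((105,100),(297,100))]; print("drawer side mid offset",d@(Tool()[0][:2]-(L+Rr)[:2]/2),np.linalg.norm(L-Rr))
E
```

```text
[0.5015 0.3808 0.12  ] [0.7098 0.2576 0.12  ] 0.2420623609748472
yaw 1.0366419592156952 tcp to front 0.058255781769083095 tcp y from mid 0.000599930502642738
drawer side mid offset 0.0011924625555301532 0.20006870222341597
```

Request:
{"method": "step_arm", "body": {"motion": [{"linear": [0,3,0],"turn": [0,0,0],"jaw": 0},{"linear": [0,6,0],"turn": [0,0,0],"jaw": 0},{"linear": [0,9,0],"turn": [0,0,0],"jaw": 0},{"linear": [0,11.5,0],"turn": [0,0,0],"jaw": 0},{"linear": [0,13,0],"turn": [0,0,0],"jaw": 0},{"linear": [0,13.6,0],"turn": [0,0,0],"jaw": 0},{"linear": [0,13.9,0],"turn": [0,0,0],"jaw": 0},{"linear": [0,14.1,0],"turn": [0,0,0],"jaw": 0},{"linear": [0,14.2,0],"turn": [0,0,0],"jaw": 0},{"linear": [0,14.2,0],"turn": [0,0,0],"jaw": 0}]}}

```text
time: 7.25
tcp_pos: [0.5754, 0.2712, 0.0583]
orientation: [[-0.51, 0.001, 0.86], [-0.86, 0.0, -0.51], [-0.001, -1.0, 0.001]]
force: [0.2, -0.0, -0.7]
opening: 0.0405
```

Request:
{"method": "step_arm", "body": {"motion": [{"linear": [0,0.1,0],"turn": [0,0,0],"jaw": 0},{"linear": [0,0.15,0],"turn": [0,0,0],"jaw": 0},{"linear": [0,0.15,0],"turn": [0,0,0],"jaw": 0}]}}

```text
time: 7.55
tcp_pos: [0.5753, 0.2712, 0.0565]
orientation: [[-0.51, 0.001, 0.86], [-0.86, 0.0, -0.51], [-0.001, -1.0, 0.001]]
force: [-0.8, 0.3, 1.7]
opening: 0.0407
```

Request:
{"method": "step_arm", "body": {"motion": [{"linear": [0,0,0],"turn": [0,0,0],"jaw": 0.8},{"linear": [0,0,0],"turn": [0,0,0],"jaw": 0.8},{"linear": [0,0,0],"turn": [0,0,0],"jaw": 0.8},{"linear": [0,0,0],"turn": [0,0,0],"jaw": 0.8},{"linear": [0,0,0],"turn": [0,0,0],"jaw": 0.8},{"linear": [0,-2,0],"turn": [0,0,0],"jaw": 0.8},{"linear": [0,-6,0],"turn": [0,0,0],"jaw": 0.8},{"linear": [0,-10,0],"turn": [0,0,0],"jaw": 0.8},{"linear": [0,-14,0],"turn": [0,0,0],"jaw": 0.8},{"linear": [0,-18,0],"turn": [0,0,0],"jaw": 0.8},{"linear": [0,-20,0],"turn": [0,0,0],"jaw": 0.8},{"linear": [0,-20,0],"turn": [0,0,0],"jaw": 0.8}]}}

```text
time: 8.75
tcp_pos: [0.5762, 0.2721, 0.2597]
orientation: [[-0.51, 0.005, 0.86], [-0.86, 0.003, -0.51], [-0.005, -1.0, 0.003]]
force: [1.4, -0.1, 0.4]
opening: 0.0705
```

```bash
python3 - <<'E'
from h import *
R=down(.19-np.pi/2);cmd([.69,.06,.22],R); cmd([.57,.03,.22],R)
E
```

```text
linear [12.45  3.98 20.59] turn [-0.06 48.44 -0.35] rows>= 6
linear [21.16  3.91 11.8 ] turn [-0.06 48.44 -0.35] rows>= 6
```

Request:
{"method": "step_arm", "body": {"motion": [{"linear": [3,0,5],"turn": [0,8,0],"jaw": 0.8},{"linear": [5,1,8],"turn": [0,16,-0.3],"jaw": 0.8},{"linear": [7,2,11],"turn": [0,24,-0.3],"jaw": 0.8},{"linear": [9,3,14],"turn": [0,32,-0.3],"jaw": 0.8},{"linear": [11,4,18],"turn": [0,40,-0.3],"jaw": 0.8},{"linear": [12.4,4,20.6],"turn": [0,48.4,-0.3],"jaw": 0.8},{"linear": [12.4,4,20.6],"turn": [0,48.4,-0.3],"jaw": 0.8},{"linear": [12.4,4,20.6],"turn": [0,48.4,-0.3],"jaw": 0.8},{"linear": [12.4,4,20.6],"turn": [0,48.4,-0.3],"jaw": 0.8},{"linear": [12.4,4,20.6],"turn": [0,48.4,-0.3],"jaw": 0.8}]}}

```text
time: 9.75
tcp_pos: [0.6883, 0.0611, 0.2159]
orientation: [[-0.981, -0.005, 0.193], [-0.193, -0.002, -0.981], [0.005, -1.0, 0.001]]
force: [0.4, 0.4, 0.1]
opening: 0.0702
```

```bash
python3 - <<'E'
from h import *
print(Tool()[0]);cal=eyes.get_calibration("wrist");im=eyes.camera("wrist");cv2.imwrite("pics/w3.png",im); np.save("w3cal.npy",cal,allow_pickle=True)
print(spotter.boxes_of("wrist","lens")[:1]); cmd([.57,.03,.22],down(.19-np.pi/2))
E
```

```text
[0.6883 0.0611 0.2159]
[{'bbox': [300.5, 189.8, 375.0, 265.6], 'conf': 0.61}]
linear [12.22 -0.33  0.72] turn [-0.1   0.17  0.26] rows>= 3
```

Request:
{"method": "step_arm", "body": {"motion": [{"linear": [4,-0.3,0.5],"turn": [0,0,0],"jaw": 0.8},{"linear": [8,-0.3,0.7],"turn": [0,0,0],"jaw": 0.8},{"linear": [12.2,-0.3,0.7],"turn": [0,0,0.3],"jaw": 0.8},{"linear": [12.2,-0.3,0.7],"turn": [0,0,0.3],"jaw": 0.8},{"linear": [12.2,-0.3,0.7],"turn": [0,0,0.3],"jaw": 0.8},{"linear": [12.2,-0.3,0.7],"turn": [0,0,0.3],"jaw": 0.8}]}}

```text
time: 10.45
tcp_pos: [0.5716, 0.0298, 0.2203]
orientation: [[-0.982, 0.003, 0.19], [-0.19, -0.002, -0.982], [-0.002, -1.0, 0.002]]
force: [-0.4, -0.4, 0.3]
opening: 0.07
```

```bash
python3 - <<'E'
from h import *
print(Tool()[0]);cal=eyes.get_calibration("wrist");im=eyes.camera("wrist");cv2.imwrite("pics/w4.png",im); np.save("w4cal.npy",cal,allow_pickle=True)
b=spotter.boxes_of("wrist","lens")[:1];print(b, spotter.boxes_of("wrist","vinegar")[:1])
a=cv2.imread("pics/w3.png")[130:330,200:466]; c=im[20:220,150:416]
cv2.imwrite("pics/w34.png",np.hstack([cv2.resize(a,(400,300),interpolation=2),cv2.resize(c,(400,300),interpolation=2)]))
E
```

```text
[0.5716 0.0298 0.2203]
[{'bbox': [286.5, 34.8, 367.7, 117.1], 'conf': 0.68}] [{'bbox': [287.9, 34.8, 367.8, 116.7], 'conf': 0.68}]
```

View pics/w34.png

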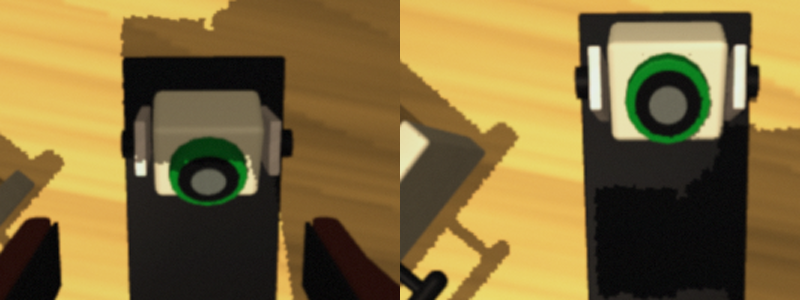

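```bash
cat > lens.py <<'E'
from h import *
from scipy.optimize import least_squares
th=np.arange(8)*np.pi/4; U=np.c_[np.cos(th),np.sin(th)]
obs=[]
for n,(r0,r1,c0,c1) in (("w3",(205,275,305,375)),("w4",(40,130,285,375))):
    im=cv2.imread(f"pics/{n}.png"); cal=np.load(n+"cal.npy",allow_pickle=True).item()
    hsv=cv2.cvtColor(im,cv2.COLOR_BGR2HSV); m=cv2.inRange(hsv,(45,80,30),(85,255,255)); k=np.zeros_like(m);k[r0:r1,c0:c1]=m[r0:r1,c0:c1]
    k=cv2.morphologyEx(k,cv2.MORPH_OPEN,np.ones((2,2)))
    cs,hi=cv2.findContours(k,cv2.RETR_CCOMP,cv2.CHAIN_APPROX_NONE)
    i=max(range(len(cs)),key=lambda j:cv2.contourArea(cs[j])); ou=cv2.convexHull(cs[i])[:,0].astype(float)
    inn=[cs[j] for j in range(len(cs)) if hi[0][j][3]==i]; inn=max(inn,key=cv2.contourArea) if inn else None
    print(n,"outer",cv2.fitEllipse(ou.astype(np.float32)),"inner",None if inn is None else cv2.fitEllipse(inn))
    s_o=(ou@U.T).max(0)+.5; s_i=None if inn is None else (cv2.convexHull(inn)[:,0]@U.T).max(0)-.5
    obs.append((cal,s_o,s_i))
a=np.linspace(0,2*np.pi,73)
def axes(q):
    x,y,w,t=q[:4]; f=np.array([np.cos(w),np.sin(w),0]); ly=np.array([-np.sin(w),np.cos(w),0]); z=-np.sin(t)*f+np.cos(t)*np.array([0,0,1]); return np.array([x,y,.05])+.03*z,f,ly,z
def circ(q,r,back):
    c,f,ly,z=axes(q); e=np.cross(ly,z); return c-back*z+r*(np.outer(np.cos(a),ly)+np.outer(np.sin(a),e))
# plate corners: (camera crop px) -> local
C=[("w3",(124,57),(.045,.05)),("w3",(285,57),(.045,-.05)),("w4",(580,13),(.045,.05)),("w4",(751,13),(.045,-.05))]
pc=[]
for n,(u,v),l in C:
    k=266/400; px=(200+u*k,130+v*200/300) if n=="w3" else (150+(u-400)*k,20+v*200/300)
    pc.append((obs[0 if n=="w3" else 1][0],px,l))
def res(q):
    r=[];c,f,ly,z=axes(q)
    for cal,so,si in obs:
        both=np.r_[circ(q,.021,0),circ(q,.021,q[5])] # barrel front and back
        r+=list((proj(cal,both)@U.T).max(0)-so)
        if si is not None: r+=list((proj(cal,circ(q,q[4],0))@U.T).max(0)-si)
    for cal,px,l in pc:
        P=np.array([q[0],q[1],.008])+f*l[0]+ly*l[1]; r+=list(proj(cal,P)[0]-px)
    return np.array(r)
o=least_squares(res,[.688,.0475,.19,.5,.014,.002],bounds=([.6,0,0,.3,.005,0],[.8,.1,.4,.8,.02,.012]),loss="soft_l1")
print(o.x);print(np.round(o.fun if 0 else res(o.x),1));c,f,ly,z=axes(o.x);print("lens",c,"z",z)
J=o.jac;print("sd",np.sqrt(np.diag(np.linalg.pinv(J.T@J)))*.7)
np.save("lens.npy",np.r_[o.x])
E
python3 lens.py
```

```text
w3 outer ((338.81884765625, 245.30787658691406), (47.20576477050781, 52.69143295288086), 85.18940734863281) inner ((339.0240478515625, 249.597412109375), (30.236478805541992, 39.87029266357422), 86.9250717163086)
w4 outer ((328.6736755371094, 86.6751480102539), (56.08906555175781, 60.79064178466797), 0.8796136379241943) inner ((328.76953125, 89.50138854980469), (42.59665298461914, 43.283260345458984), 29.336030960083008)
[0.6892 0.047  0.1951 0.4888 0.0154 0.0093]
[ 1.3  0.3  0.5  0.3  0.3  0.1 -0.7 -0.4  0.1  0.3 -0.3  0.1  0.1 -0.3
 -1.2  0.3  0.2  0.7 -0.2  0.9  0.7  0.5  0.9  0.8 -0.6  0.1 -0.3  0.2
 -0.1  0.3  0.4  0.2 -0.9  0.3  1.2  0.2 -0.8 -0.4  1.6 -0.7]
lens [0.6754 0.0443 0.0765] z [-0.4607 -0.091   0.8829]
sd [0.0003 0.0002 0.0055 0.0137 0.0002 0.0008]
```

```bash
python3 - <<'E'
from h import *
cmd([.495,-.21,.26],down(.19-np.pi/2))
E
```

```text
linear [12.06 -4.03 22.1 ] turn [-0.09  0.07 -0.05] rows>= 6
```

Request:
{"method": "step_arm", "body": {"motion": [{"linear": [0,-4,3],"turn": [0,0,0],"jaw": 0.8},{"linear": [3,-4,7],"turn": [0,0,0],"jaw": 0.8},{"linear": [6,-4,11],"turn": [0,0,0],"jaw": 0.8},{"linear": [9,-4,15],"turn": [0,0,0],"jaw": 0.8},{"linear": [11,-4,19],"turn": [0,0,0],"jaw": 0.8},{"linear": [12,-4,22],"turn": [0,0,0],"jaw": 0.8},{"linear": [12,-4,22],"turn": [0,0,0],"jaw": 0.8},{"linear": [12,-4,22],"turn": [0,0,0],"jaw": 0.8},{"linear": [12,-4,22],"turn": [0,0,0],"jaw": 0.8}]}}

```text
time: 11.5
tcp_pos: [0.4951, -0.208, 0.2598]
orientation: [[-0.981, 0.001, 0.192], [-0.192, -0.001, -0.981], [-0.001, -1.0, 0.001]]
force: [1.5, -0.2, -0.1]
opening: 0.0701
```

```bash
python3 - <<'E'
from h import *
print(Tool()[0]);cal=eyes.get_calibration("wrist");im=eyes.camera("wrist");cv2.imwrite("pics/w5.png",im); np.save("w5cal.npy",cal,allow_pickle=True)
p=proj(cal,[.5755,-.196,.158])[0];print(p,[ (b["bbox"],b["conf"]) for b in spotter.boxes_of("wrist","vinegar")[:2]])
u,v=np.clip(p.astype(int),[80,60],[560,420]); print(u,v)
cv2.imwrite("pics/w5c.png",cv2.resize(im[v-60:v+60,u-80:u+80],(640,480),interpolation=2))
E
```

```text
[ 0.4951 -0.208   0.2598]
[327.3121 119.7116] [([295.5, 90.5, 357.9, 156.4], 0.76)]
327 119
```

View pics/w5c.png

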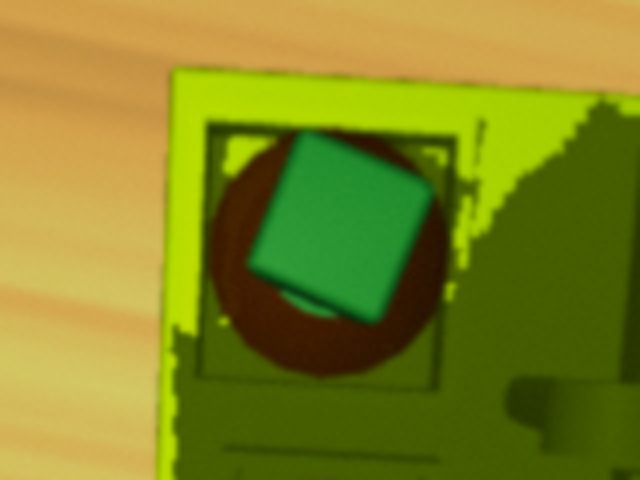

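```bash
python3 - <<'E'
from h import *
cal=np.load("w5cal.npy",allow_pickle=True).item()
W=np.array([atz(cal,(247+x/4,59+y/4),.158) for x,y in ((306,130),(433,188),(378,320),(249,265))]);print(W)
E=[W[(i+1)%4]-W[i] for i in range(4)]; print([np.linalg.norm(e) for e in E],[np.degrees(np.arctan2(e[1],e[0]))%90 for e in E])
c=W.mean(0);print(c)
print("body centre at z=.062+.006", atz(cal,(247+328/4,59+252/4),.05))
E
```

```text
[[ 0.5917 -0.1903  0.158 ]
 [ 0.5871 -0.2117  0.158 ]
 [ 0.5656 -0.2073  0.158 ]
 [ 0.57   -0.1854  0.158 ]]
[np.float64(0.02186551252008303), np.float64(0.02195875682094653), np.float64(0.02237404511465788), np.float64(0.022331452665114267)] [np.float64(77.71023175863601), np.float64(78.42956750550903), np.float64(78.66608639915853), np.float64(77.12078009688518)]
[ 0.5786 -0.1987  0.158 ]
body centre at z=.062+.006 [ 0.5801 -0.1987  0.05  ]
```

```bash
python3 - <<'E'
from h import *
R=down(np.radians(-102)); cmd([.5787,-.1987,.20],R)
E
```

```text
linear [-8.38  6.    0.7 ] turn [-0.08 23.08 -0.06] rows>= 3
```

Request:
{"method": "step_arm", "body": {"motion": [{"linear": [-3,0,0.2],"turn": [0,8,0],"jaw": 0.6},{"linear": [-6,1,0.5],"turn": [0,16,0],"jaw": 0.6},{"linear": [-8.4,3,0.7],"turn": [0,23,0],"jaw": 0.6},{"linear": [-8.4,5,0.7],"turn": [0,23,0],"jaw": 0.6},{"linear": [-8.4,6,0.7],"turn": [0,23,0],"jaw": 0.6},{"linear": [-8.4,6,0.7],"turn": [0,23,0],"jaw": 0.6},{"linear": [-8.4,6,0.7],"turn": [0,23,0],"jaw": 0.6},{"linear": [-8.4,6,0.7],"turn": [0,23,0],"jaw": 0.6}]}}

```text
time: 12.4
tcp_pos: [0.5786, -0.2007, 0.2015]
orientation: [[-0.978, 0.003, -0.209], [0.209, -0.003, -0.978], [-0.003, -1.0, 0.002]]
force: [0.5, 0.3, -0.1]
opening: 0.0531
```

```bash
python3 - <<'E'
from h import *
R=down(np.radians(-102)); cmd([.5787,-.1987,.124],R)
E
```

```text
linear [ 0.06  7.75 -0.22] turn [-0.11 -0.08 -0.19] rows>= 2
```

Request:
{"method": "step_arm", "body": {"motion": [{"linear": [0,2,-0.2],"turn": [0,0,0],"jaw": 0.6},{"linear": [0,4,-0.2],"turn": [0,0,0],"jaw": 0.6},{"linear": [0,6,-0.2],"turn": [0,0,0],"jaw": 0.6},{"linear": [0,7.2,-0.2],"turn": [0,0,0],"jaw": 0.6},{"linear": [0,7.7,-0.2],"turn": [0,0,0],"jaw": 0.6},{"linear": [0,7.7,-0.2],"turn": [0,0,0],"jaw": 0.6},{"linear": [0,7.7,-0.2],"turn": [0,0,0],"jaw": 0},{"linear": [0,7.7,-0.2],"turn": [0,0,0],"jaw": 0},{"linear": [0,7.7,-0.2],"turn": [0,0,0],"jaw": 0},{"linear": [0,7.7,-0.2],"turn": [0,0,0],"jaw": 0},{"linear": [0,7.7,-0.2],"turn": [0,0,0],"jaw": 0},{"linear": [0,7.7,-0.2],"turn": [0,0,0],"jaw": 0}]}}

```text
time: 13.6
tcp_pos: [0.5789, -0.1988, 0.1235]
orientation: [[-0.978, 0.002, -0.209], [0.209, -0.002, -0.978], [-0.002, -1.0, 0.002]]
force: [-1.0, -0.5, 3.6]
opening: 0.0237
```

Request:
{"method": "step_arm", "body": {"motion": [{"linear": [0,0,0],"turn": [0,0,0],"jaw": 0},{"linear": [0,0,0],"turn": [0,0,0],"jaw": 0}]}}

```text
time: 13.8
tcp_pos: [0.579, -0.1988, 0.1235]
orientation: [[-0.978, 0.002, -0.209], [0.209, -0.002, -0.978], [-0.002, -1.0, 0.002]]
force: [-0.5, -0.6, 5.6]
opening: 0.0235
```

Request:
{"method": "step_arm", "body": {"motion": [{"linear": [0,-1,0],"turn": [0,0,0],"jaw": 0},{"linear": [0,-2,0],"turn": [0,0,0],"jaw": 0},{"linear": [0,-3.5,0],"turn": [0,0,0],"jaw": 0},{"linear": [0,-5,0],"turn": [0,0,0],"jaw": 0},{"linear": [0,-7,0],"turn": [0,0,0],"jaw": 0},{"linear": [0,-10,0],"turn": [0,0,0],"jaw": 0},{"linear": [0,-13,0],"turn": [0,0,0],"jaw": 0},{"linear": [0,-16,0],"turn": [0,0,0],"jaw": 0},{"linear": [0,-18,0],"turn": [0,0,0],"jaw": 0},{"linear": [0,-18,0],"turn": [0,0,0],"jaw": 0},{"linear": [0,-18,0],"turn": [0,0,0],"jaw": 0}]}}

```text
time: 14.9
tcp_pos: [0.5784, -0.1982, 0.3033]
orientation: [[-0.978, 0.002, -0.209], [0.209, -0.002, -0.978], [-0.002, -1.0, 0.002]]
force: [-0.3, 0.3, -2.7]
opening: 0.0236
```

```bash
cat > plan.py <<'E'
from h import *
q=np.load("lens.npy");x,y,w,t=q[:4];f=np.array([np.cos(w),np.sin(w),0]);ly=np.array([-f[1],f[0],0]);z=-np.sin(t)*f+np.cos(t)*np.array([0,0,1]);L=np.array([x,y,.05])+.03*z
def goal(dist=.10,h=.1175):
    Y=-z; Z=-ly; R=np.c_[np.cross(Y,Z),Y,Z]; return L+z*(dist+h),R
E
python3 - <<'E'
from plan import *
s=Tool()[2];print(s["joint_positions"],s["force"],s["opening"])
P,R=goal(.16);print(P);cmd(P,R);P,R=goal();print(P);cmd(P,R)
E
```

```text
[ 0.4049  0.3436 -0.2098  1.5094  0.0749  1.2942 -1.5947] [-0.3061  0.349  -2.7102] 0.02362745123998817
[0.5475 0.0191 0.3215]
linear [  7.55  -1.87 -20.6 ] turn [ -5.81 -22.74  27.52] rows>= 5
[0.5752 0.0245 0.2685]
linear [  4.98   3.43 -21.72] turn [ -5.81 -22.74  27.52] rows>= 5
```

Request:
{"method": "step_arm", "body": {"motion": [{"linear": [1,-1,-3],"turn": [-0.7,-2.8,3.4],"jaw": 0},{"linear": [2,-1.5,-6],"turn": [-1.5,-5.7,6.9],"jaw": 0},{"linear": [3,-1.9,-9],"turn": [-2.2,-8.5,10.3],"jaw": 0},{"linear": [4,-1.9,-12],"turn": [-2.9,-11.4,13.8],"jaw": 0},{"linear": [5,-1.9,-15],"turn": [-3.6,-14.2,17.2],"jaw": 0},{"linear": [6,-1.9,-18],"turn": [-4.4,-17.1,20.6],"jaw": 0},{"linear": [7,-1.9,-20],"turn": [-5.1,-19.9,24.1],"jaw": 0},{"linear": [7.6,-1.9,-20.6],"turn": [-5.8,-22.7,27.5],"jaw": 0},{"linear": [7.6,-1.9,-20.6],"turn": [-5.8,-22.7,27.5],"jaw": 0},{"linear": [7.6,-1.9,-20.6],"turn": [-5.8,-22.7,27.5],"jaw": 0},{"linear": [7.6,-1.9,-20.6],"turn": [-5.8,-22.7,27.5],"jaw": 0}]}}

```text
time: 16.0
tcp_pos: [0.5477, 0.0183, 0.3213]
orientation: [[-0.868, 0.458, 0.191], [-0.168, 0.09, -0.982], [-0.467, -0.884, -0.001]]
force: [-0.3, -0.1, -1.9]
opening: 0.0239
```

```bash
python3 - <<'E'
from plan import *
s=Tool()[2];print(s["joint_positions"],s["tcp_pos"],s["force"],s["opening"])
P,R=goal();cmd(P,R)
cal=eyes.get_calibration("wrist");im=eyes.camera("wrist");sc=eyes.camera("scene");sd=eyes.camera("side")
# predicted cruet in pictures if held as assumed
p,R0,_=Tool()
for n in("scene","side","wrist"):
    c=eyes.get_calibration(n); print(n,"bottom,top",proj(c,[p+R0[:,1]*.1175,p-R0[:,1]*.0345]).round(0).tolist(),"lens",proj(c,L).round(0).tolist())
cv2.imwrite("pics/h1.png",np.hstack([cv2.resize(sc[120:345,250:550],(400,300),interpolation=2),cv2.resize(sd[120:345,170:470],(400,300),interpolation=2)]))
cv2.imwrite("pics/h1w.png",im)
E
```

```text
[ 0.3239 -0.0475 -0.3912  2.0203 -0.1196  0.6853 -1.376 ] [0.5477 0.0183 0.3213] [-0.2591 -0.1418 -1.9073] 0.02388882573111047
linear [-0.02  5.98 -0.08] turn [-0.01 -0.17  0.15] rows>= 2
scene bottom,top [[337.0, 192.0], [302.0, 118.0]] lens [[369.0, 257.0]]
side bottom,top [[305.0, 186.0], [334.0, 141.0]] lens [[280.0, 227.0]]
wrist bottom,top [[322.0, 238.0], [323.0, 339.0]] lens [[321.0, 205.0]]
```

View pics/h1.png

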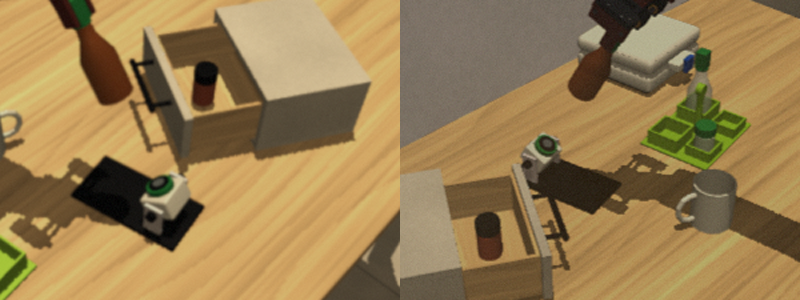

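Request:
{"method": "step_arm", "body": {"motion": [{"linear": [0,1,0],"turn": [0,0,0],"jaw": 0},{"linear": [0,2.5,0],"turn": [0,0,0],"jaw": 0},{"linear": [0,4,0],"turn": [0,0,0],"jaw": 0},{"linear": [0,5.2,-0.1],"turn": [0,0,0],"jaw": 0},{"linear": [0,5.8,-0.1],"turn": [0,0,0],"jaw": 0},{"linear": [0,6,-0.1],"turn": [0,-0.2,0.1],"jaw": 0},{"linear": [0,6,-0.1],"turn": [0,-0.2,0.1],"jaw": 0},{"linear": [0,6,-0.1],"turn": [0,-0.2,0.1],"jaw": 0}]}}

```text
time: 16.95
tcp_pos: [0.5748, 0.0255, 0.2691]
orientation: [[-0.865, 0.462, 0.196], [-0.173, 0.091, -0.981], [-0.471, -0.882, 0.001]]
force: [0.8, 0.7, -1.7]
opening: 0.024
```

```bash
cat > sil.py <<'E'
from plan import *
from scipy.optimize import minimize
p,R0,s=Tool();print(p,s["joint_positions"],s["force"],s["opening"]);P,R=goal();cmd(P,R)
a=np.linspace(0,2*np.pi,40,endpoint=False);V=[]
K=4
for n in("scene","side"):
    im=eyes.camera(n);cv2.imwrite(f"pics/f_{n}.png",im);cal=eyes.get_calibration(n)
    c=proj(cal,p+R0[:,1]*.06)[0].astype(int)-40
    cr=cv2.resize(im[c[1]:c[1]+80,c[0]:c[0]+80],None,fx=K,fy=K,interpolation=2)
    b,g,r=[cr[...,i].astype(int) for i in range(3)]
    h=cv2.cvtColor(cr,cv2.COLOR_BGR2HSV)
    m=((h[...,0]<13)&(h[...,1]>110)&(r>35)).astype(np.uint8)
    m=cv2.morphologyEx(m,cv2.MORPH_OPEN,np.ones((9,9)))
    k,lab,st,_=cv2.connectedComponentsWithStats(m); j=1+st[1:,4].argmax(); m=(lab==j).astype(np.uint8)
    V.append((n,cal,c,m,cr)); print(n,st[j])
def render(q,cal,c,shape):
    # q: bottom offset in tool x,z (mm), axial (mm), tilt about tool x,z (deg)
    A=R0@Ro.from_rotvec(np.radians([q[3],0,q[4]])).as_matrix()
    bot=p+R0@np.array([q[0],117.5+q[2],q[1]])/1e3
    out=np.zeros(shape,np.uint8);pr=None
    for hh,r in((0,26),(62,26),(92,11),(108,11)):
        w=bot-A[:,1]*hh/1e3+r/1e3*(np.outer(np.cos(a),A[:,0])+np.outer(np.sin(a),A[:,2]))
        u=((proj(cal,w)-c)*K+K/2-.5)
        if pr is not None: cv2.fillConvexPoly(out,cv2.convexHull(np.r_[pr,u].round().astype(np.int32)),1)
        pr=u
    return out
def cost(q,vs=V):
    return sum((render(q,cal,c,m.shape)!=m).sum() for n,cal,c,m,_ in vs)+2*np.sum(np.square(q))
if __name__=="__main__":
    print("start",cost(np.zeros(5)))
    o=minimize(cost,np.zeros(5),method="Powell",options=dict(xtol=.05));o=minimize(cost,o.x,method="Nelder-Mead",options=dict(initial_simplex=o.x+np.r_[np.zeros((1,5)),np.eye(5)*1.5]));print(o.x,o.fun)
    out=[]
    for n,cal,c,m,cr in V:
        cr=cr.copy()
        for mm,col in((m,(255,0,0)),(render(o.x,cal,c,m.shape),(0,255,0)),(render(np.zeros(5),cal,c,m.shape),(0,0,255))):
            cv2.drawContours(cr,cv2.findContours(mm,0,1)[0],-1,col,1)
        out.append(cr)
    cv2.imwrite("pics/sil_%d.png"%int(s["time"]*100),np.hstack(out))
E
python3 sil.py; ls pics | grep sil
```

```text
[0.5748 0.0255 0.2691] [ 0.2993  0.0568 -0.4115  2.0531 -0.0366  0.5482 -1.4527] [ 0.776   0.7439 -1.7442] 0.02403266249491092
linear [0.01 0.06 0.1 ] turn [-0.01  0.14 -0.08] rows>= 1
scene [  107    70   149   217 19174]
side [ 127  114   59   52 1502]
start 16481.0
[ 0.4031 -0.095   1.3048  0.9886  0.0253] 16174.704121271969
sil_1695.png
```

View pics/sil_1695.png

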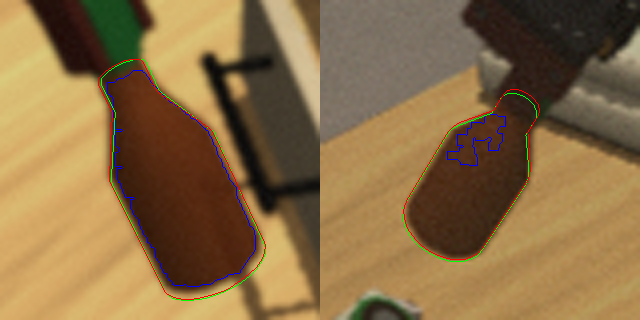

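Request:
{"method": "step_arm", "body": {"motion": [{"linear": [0,0,0],"turn": [0,0,0],"jaw": 0},{"linear": [0,0,0],"turn": [0,0,0],"jaw": 0},{"linear": [0,0,0],"turn": [0,0,0],"jaw": 0},{"linear": [0,0,0],"turn": [0,0,0],"jaw": 0},{"linear": [0,0,0],"turn": [0,0,0],"jaw": 0},{"linear": [0,0,0],"turn": [0,0,0],"jaw": 0}]}}

```text
time: 17.65
tcp_pos: [0.5747, 0.0255, 0.2686]
orientation: [[-0.865, 0.461, 0.196], [-0.173, 0.091, -0.981], [-0.47, -0.883, 0.001]]
force: [0.1, -0.5, -1.8]
opening: 0.0239
```

```bash
python3 - <<'E'
from plan import *
p,R0,s=Tool();print(p,s["joint_velocities"],s["force"],s["opening"]);P,R=goal();cmd(P,R)
b=p+R0[:,1]*.1175; d=b-L; print("dist",d@z,"lateral",np.linalg.norm(d-z*(d@z)),"angle",np.degrees(np.arccos(-R0[:,1]@z)))
for n in("scene","side"):
    eyes.camera(n)
    for t in ("jar","mug","oil","pepper","lens"): print(n,t,[(np.round(x["bbox"]).tolist(),round(x["conf"],2)) for x in spotter.boxes_of(n,t)[:2]])
E
```

```text
[0.5747 0.0255 0.2686] [ 0.0001 -0.0001 -0.0005 -0.0007 -0.0014 -0.0006  0.    ] [ 0.1212 -0.4519 -1.8432] 0.02394597679611283
linear [-0.02  0.02  0.1 ] turn [ 0.01  0.14 -0.04] rows>= 1
dist 0.10022937760816883 lateral 0.0010619170183141758 angle 0.044519099565606374
scene jar [([396.0, 167.0, 415.0, 202.0], 0.8)]
scene mug [([214.0, 198.0, 266.0, 243.0], 0.82)]
scene oil [([183.0, 315.0, 223.0, 374.0], 0.92), ([317.0, 147.0, 362.0, 224.0], 0.33)]
scene pepper [([203.0, 279.0, 228.0, 309.0], 0.74)]
scene lens [([347.0, 138.0, 447.0, 234.0], 0.73), ([356.0, 251.0, 389.0, 284.0], 0.59)]
side jar [([228.0, 278.0, 249.0, 317.0], 0.7), ([264.0, 219.0, 287.0, 249.0], 0.25)]
side mug [([379.0, 241.0, 422.0, 298.0], 0.85)]
side oil [([383.0, 156.0, 403.0, 204.0], 0.92)]
side pepper [([388.0, 211.0, 406.0, 232.0], 0.66), ([349.0, 186.0, 431.0, 246.0], 0.28)]
side lens [([266.0, 220.0, 289.0, 250.0], 0.77)]
```

Nothing else has moved: the mug, oil, pepper and lens boxes match the start. I'm handing in.

```bash
python3 -c "
from workcell import sign_off; print(sign_off())"
```

```text
the job is handed in; nothing more can be done
None
```

The job is handed in, at about 18 s of the 58 s allowed. I moved the jar from the foot plate into the open part of the spice drawer. Then I lifted the vinegar cruet out of the caddy by its stopper, and the arm is holding it in front of the camera.

**Cruet pose:** by my estimate of the lens pose, the underside is 100 mm from the lens, about 1 mm off centre and within 0.1° of square-on. This takes the grip on the cruet as planned. The lens tilt came out at 0.49 rad, give or take about 0.02 rad (1°), and that is the main uncertainty.

**Hold:** the arm is still and the fingers are 24 mm apart on the stopper.

**Rest of the scene:** the pictures taken just before the final approach show the jar standing upright in the drawer. The final boxes for the mug, oil cruet, pepper pot and camera head match those at the start to within 4 px. I saw no sign of contact with the camera.

**Check that partly failed:** I compared the cruet's outline with the predicted one. The colour mask failed in the side picture, so the automatic fit means little there. By eye, the predicted outline matched the cruet's edges in both pictures to about a pixel.

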